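# Tighten the pole mount's compression nut

## Task

On the pole mount, turn the hexagon compression nut clockwise with the fingers until it is just finger-tight (it bites and the tabbed collar under it just begins to turn with it) and let go; then use the open-ended wrench to tighten it one flat (60 degrees) more, without forcing the wrench. Lay the wrench flat back on its rubber mat, and do not disturb the disc cases, the cassette or the can.

Things in the scene. Friction and masses are not known exactly. Their poses are not given: they have to be found in the camera images.
- mount: Dark steel pole mount screwed to the bench (it does not move): round flange 120 mm across and 8 mm thick, a 28 mm column up to 48 mm above the bench, then the nut, and an 18 mm aluminium tube that comes up through the nut and ends 80 mm above the bench. Origin: centre of the flange's underside on the bench, z up along the pole.
- nut: Hexagon steel compression nut round the tube, started on its thread: 30 mm across flats, 34.6 mm across corners, 18 mm tall, from 50 to 68 mm above the bench. Origin: on the pole axis at its underside; z up, x axis at a corner, y axis at the middle of a flat. It turns about the vertical pole axis only, clockwise seen from above to tighten, and stays where it is left, at the same height.
- nut_top (a point): Centre of the nut's top face, 68 mm above the bench. How the nut feels: it runs freely (0.08 N m) for 20 to 90 degrees, a hidden amount; then it is finger-tight, and the resistance steps up at once to about 0.55 N m and rises by 0.25 N m per radian of further turn. With the wrench that takes 5 to 8 N across the handle.
- collar (a joint): Turn (rad, clockwise from above positive) of the thin tabbed steel collar under the nut: 34 mm across, at 48 to 50 mm height, one small tab reaching 26 mm from the axis. 0 at the start. It lies still while the nut runs freely; once the nut bites (finger-tight) it is dragged round with the nut, angle for angle. It does not turn back when let go.
- mat: Black rubber mat fixed on the bench, 250 mm (x) by 150 mm (y), 6 mm thick, beside the mount on the left or the right. Origin: centre of its underside.
- wrench: Flat open-ended wrench lying on the mat, 195 mm long, about 160 g. Its x axis runs along the handle towards the open jaw, z up. Origin: underside of the handle at the place to grip. Black handle 16 mm wide and 14 mm tall, from x = -55 to +45 mm; steel head 8 mm thick (underside level with the handle's), about 54 mm wide.
- jaw (a point): Centre of the wrench's open jaw, where the nut's centre sits: 115 mm ahead of the wrench's origin along x, 4 mm above its underside. The jaw is 31.6 mm wide (some 5 degrees of play on the nut), opens towards +x with a flared mouth; its throat lies 18.5 mm behind the jaw centre, its prongs end 25 mm ahead. To enter, two flats of the nut must be parallel to the wrench's x axis.
- cases: Stack of three flat disc cases, 124 by 140 by 32 mm, on the bench on the other side of the mount. Origin: centre of underside. Leave alone.
- tape: Cassette in its flat grey case, 65 by 110 by 17 mm, beyond the mount. Origin: centre of underside. Leave alone.
- can: Drinks can, 66 mm across, 115 mm tall. Origin: centre of underside. Leave alone.
Not all that is in view belongs to the job. Of the things that look like the wrench, the larger one is meant.

How it is judged:
On the way, in this order (a step that is already met when the one before it is completed fails the run):
1. the fingers have run the nut up to finger-tight (the collar has been dragged by 1.5 to 12 degrees, fingers on the nut) (value of joint collar between 0.0262 and 0.2094 rad and contact force between the fingers and nut above 0.5 N), for 0.1 s.
2. the wrench, bearing on the nut, has turned it further: collar 53 to 78 degrees from its start (value of joint collar between 0.925 and 1.3614 rad and contact force between wrench and nut above 0.5 N), for 0.05 s.
At the end, for the whole second after the job is handed in: The nut has been tightened about one flat past finger-tight: the collar stands 53 to 78 degrees from its start, and the wrench lies flat, released and at rest on the mat (its handle's grip point within the mat's outline) (value of joint collar between 0.925 and 1.3614 rad and x of wrench in the frame of mat between -0.125 and 0.125 m and y of wrench in the frame of mat between -0.075 and 0.075 m and z of wrench in the frame of mat below 0.012 m and angle between wrench's own z axis and vertical below 0.12 rad and linear speed of wrench below 0.02 m/s); the robot touches nothing.
It fails at once if the fingers drag the collar more than 12 degrees (value of joint collar above 0.2094 rad and contact force between the fingers and nut above 1 N).
It fails at once if the nut is over-tightened, collar more than 86 degrees from its start (value of joint collar above 1.501 rad).
It fails at once if the wrench is forced on the nut (more than 120 N between them) (contact force between wrench and nut above 120 N).
It fails at once if the disc cases, the cassette or the can are moved by more than 20 mm (distance of any of cases, tape, can from where it was at the start of the episode above 0.02 m).
It also fails if it takes over 72 s, if anything falls off the work surface, if the arm or the gripper's body presses on something with over 40 N, if the wrist force passes 120 N, or if a joint passes its speed limit or range.

## Robot

A 6-joint arm with a two-finger parallel gripper is mounted at the origin on the work surface. World frame = base frame: x ahead of the robot, y to its left, z up, the work surface at z = 0. Lengths are in m, angles in rad, forces in N, time in s.
With the tool pointing down it reaches from about 0.25 to 0.775 m from the base axis. Payload 4 kg.
Tool frame: the origin (TCP) lies at the centre of the arm's flange, where the gripper is bolted on; the fingertips stand 199 mm ahead of it and the grasp point (between the pads) lies 180 mm ahead of it (robot.tcp_to_tips is the z of the fingertips in the tool frame, in m); z points along the fingers, y is the line along which they close (so a half turn about z gives the same grasp; the last joint's range is limited). The gripper opens to 94 mm and grips with 3 to 60 N. Pads are 16 mm wide; open, the fingers measure 119 mm over their backs; the gripper's body (75 mm by 177 mm) begins 78 mm behind the grasp point.
Start: joints at [-0.103, 0.087, 1.371, -0, 1.684, -0.103], TCP at [0.55, -0, 0.405] pointing down, gripper open.
Joint ranges: [-3.1, 3.1], [-0.76, 2.03], [0.27, 2.55], [-1.08, 4.22], [0.17, 2.65], [-2.57, 2.57]. Speed limits (rad/s): [2.79, 2.79, 3.14, 3.14, 3.14, 3.14].

## Interface

Orientations are given as [roll, pitch, yaw] about the fixed x, y, z axes, in that order (R = Rz(yaw) Ry(pitch) Rx(roll)).
In Python, from bench import robot gives the robot as it stands.
- The arm moves only by the tool play_rows, never from a script. Its arguments are lists of equal length, an entry for each row: "translation": the shift along the tool's x, y, z scaled (see below), a list of three; "twist": the turn, a rotation vector about the tool's x, y, z scaled (see below), a list of three; "gripper": the opening, from -1 (shut) to 1 (fully open). A call has 1 to 8 rows; each row shifts and turns the commanded pose from where the row before left it, along the tool's axes as they then stand; what a row does not reach is not made up. The controller multiplies each number of a shift by 0.04 m and each number of a turn by 0.1 rad. A row lasts 1/10 s, in which the tool goes at most 50 mm and 8.59 degrees, less where a joint would pass 70% of its speed; a pose out of reach is approached as far as the arm can. A call with a number of a shift or a turn outside -1 to 1 is refused whole. A call with a gripper value outside its range is refused whole. The fingers move at their own pace and stop on an object; the grip force is fixed at half the most. Time passes only in rows, so rows that do not move let the fingers close. It gives the time, the measured TCP pose, the force, the opening and the grip force at its end, in the units of the state.
- robot.get_obs(): the state, without advancing time (a new reading comes with each control period).
- robot.snapshot(name): name is "scene" or "side" or "wrist"; returns the picture (420x560x3 uint8, red, green, blue); there is no depth.
- robot.camera_model(name): a dict with "camera_matrix" (3x3 intrinsics, pixels), "rvec" (rotation vector, rad) and "tvec" (3), from world to camera coordinates, as OpenCV has them. Camera axes: x right, y down, z forward; pixel columns grow to the right and rows downward; lengths in m; the calibration is good to about 2 mm. A picture is of the moment at which its call begins: read the wrist's pose just before it. camera_model takes no time and is no camera call; for the wrist camera it gives the pose at the moment of the call.
- robot.close_job(): hands the job in; it is judged then, once.
Trained networks look in the newest picture that a camera, given by its name, has taken for a name from the list of things; names that differ only in an ending like _2 or _b are one class to them, and where a whole thing is asked for, a point or a joint stands for the part that bears it (a point fixed in the world has none). Each returns a list of dicts, best first, with "score" (0 to 1); they miss things now and then, are a little off and sometimes report something else, mostly with a low value. They report only what shows in the picture. A call takes as long as a camera call. They do not tell look-alikes from the thing itself.
- robot.recognise(name, camera): "centre" ([x, y, z] in m, in world coordinates, good to about 4 mm: the middle of the surface that is visible of it).
- robot.spot_point(name, camera): "centre" ([x, y, z] in m, in world coordinates, good to about 4 mm: a listed point, or the origin of a listed thing).
The state is a dict: "time": time; "joint_positions": joint angles; "qvel": joint speeds; "joint_torque": joint torques, N m; "tool_pos": TCP position; "ee_rot": TCP orientation; "wrist_force": force on the tool from outside, world axes, zero at the start; "wrist_torque": the same for the moment, N m; "width": finger opening in m; "finger_force": force on a finger pad.
Only numpy, scipy, OpenCV 4.12 (cv2) and the standard library are available. Lean on these libraries where they do the work, as an engineer would, in place of code of your own. Each camera call takes 0.05 s, during which the arm holds its last target. There are 200 camera calls.

## Working session

There is one attempt and no reset: what is moved stays moved. The work goes in short steps, Python scripts to look and compute and a tool call to move; the robot and the scene stay as the last step left them, time stands still between calls to the robot, and variables do not carry over. Pictures are saved under pics/ and viewed, at most 10 in all, crops included, and the job is handed in when it is done.

Besides the shell and the picture viewer there is one more tool, called by a JSON object that holds its "api" and its "payload", one argument or row to a line. play_rows: Moves the arm, as the interface text tells. Its arguments: {"type":"object","properties":{"translation":{"type":"array","items":{"type":"array","items":{"type":"number","minimum":-1,"maximum":1}}},"twist":{"type":"array","items":{"type":"array","items":{"type":"number","minimum":-1,"maximum":1}}},"gripper":{"type":"array","items":{"type":"number"}}},"required":["translation","twist","gripper"]}

```bash
mkdir -p pics
cat > h.py <<'E'
import numpy as np, cv2
from bench import robot
def cam(n):
    m=robot.camera_model(n); return np.array(m["camera_matrix"],float),cv2.Rodrigues(np.array(m["rvec"],float))[0],np.array(m["tvec"],float).ravel()
def px(n,p,c=None):
    K,R,t=c or cam(n); q=K@(R@np.array(p,float)+t); return q[:2]/q[2]
def ray(n,uv,z,c=None):
    K,R,t=c or cam(n); d=R.T@np.linalg.inv(K)@np.array([uv[0],uv[1],1.]); o=-R.T@t
    return o+d*(z-o[2])/d[2]
def snap(n,f,crop=None,s=1):
    c=cam(n); im=robot.snapshot(n)[:,:,::-1]
    if crop: x0,y0,x1,y1=crop; im=im[y0:y1,x0:x1]
    im=cv2.resize(im,None,fx=s,fy=s,interpolation=cv2.INTER_CUBIC); cv2.imwrite("pics/"+f,im); return c
E
python3 - <<'E'
from h import *
a=robot.snapshot("scene");b=robot.snapshot("wrist")
for n in ["scene","wrist"]:
  for k in ["nut","nut_top","wrench","jaw","mat","mount","can","tape","cases"]:
    for r in robot.spot_point(k,n)[:3]:
      print(n,k,np.round(r["centre"],3),round(r["score"],2),px(n,r["centre"]).round())
cv2.imwrite("pics/a.png",np.hstack([a,b])[:,:,::-1])
im=cv2.imread("pics/a.png"); cv2.imwrite("pics/a.png",cv2.resize(np.vstack([im[:,:560],im[:,560:]]),None,fx=.71,fy=.71))
print(robot.get_obs(), cam("side"))
E
```

```text
scene nut [ 0.512  0.264 -0.001] 0.57 [370. 247.]
scene nut [0.55 0.04 0.05] 0.54 [290. 228.]
scene nut_top [ 0.734  0.052 -0.   ] 0.75 [276. 293.]
scene nut_top [0.55  0.037 0.072] 0.43 [289. 222.]
scene wrench [ 0.302 -0.34   0.001] 0.72 [203. 167.]
scene wrench [ 0.483 -0.241  0.004] 0.69 [208. 206.]
scene jaw [ 0.596 -0.241  0.01 ] 0.77 [192. 230.]
scene jaw [ 0.243 -0.284 -0.002] 0.66 [224. 161.]
scene mat [ 0.52  -0.264  0.003] 0.77 [196. 213.]
scene mount [ 0.554  0.043 -0.   ] 0.76 [290. 241.]
scene can [ 0.731 -0.229 -0.   ] 0.84 [175. 268.]
scene tape [ 0.733  0.048 -0.001] 0.56 [275. 293.]
scene tape [0.551 0.039 0.047] 0.38 [290. 229.]
scene cases [0.511 0.264 0.   ] 0.85 [370. 246.]
wrist nut [0.55  0.039 0.051] 0.63 [281. 160.]
wrist nut_top [ 0.552  0.041 -0.001] 0.73 [282. 154.]
wrist nut_top [0.55  0.036 0.065] 0.59 [280. 165.]
wrist wrench [ 0.481 -0.246  0.003] 0.58 [233. 352.]
wrist jaw [ 0.596 -0.239  0.01 ] 0.94 [312. 352.]
wrist jaw [0.549 0.042 0.047] 0.38 [280. 158.]
wrist mat [ 0.52  -0.267 -0.004] 0.65 [260. 360.]
wrist mount [ 0.551  0.042 -0.002] 0.69 [28
[... 530 characters left out ...]
  2.35742249e-02, -1.04090014e-05]), 'tool_pos': array([ 5.50004879e-01, -2.62328408e-05,  4.04740403e-01]), 'ee_rot': array([3.14144036e+00, 4.73765642e-05, 1.57076974e+00]), 'wrist_force': array([0.39673044, 0.21848639, 0.50997907]), 'wrist_torque': array([-0.00813915, -0.0104375 ,  0.01401557]), 'finger_force': 0.0, 'width': 0.09399863371368614} (array([[438.09571153,   0.        , 283.28556682],
       [  0.        , 438.09571153, 207.83623694],
       [  0.        ,   0.        ,   1.        ]]), array([[ 0.95514326, -0.29525262, -0.0229617 ],
       [-0.20618146, -0.60733069, -0.76722789],
       [ 0.2125807 ,  0.73754682, -0.64096344]]), array([-0.51479736,  0.16021033,  1.00327155]))
```

View pics/a.png

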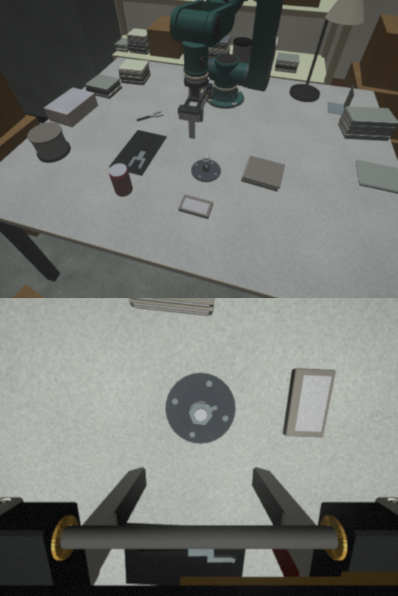

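Candidates for the wrench: the item on the mat at scene px (208,206), about 195 mm long, and a small look-alike on the bare bench at (203,167). I choose the one on the mat. Next is a close crop of it and of the nut.

Run:
```python
from h import *
a=robot.snapshot("scene")[130:260,150:320]; s=robot.snapshot("side"); b=robot.snapshot("wrist")[110:220,210:350]
f=lambda i,w,h:cv2.resize(i,(w,h),interpolation=cv2.INTER_CUBIC)
top=np.hstack([f(a,400,306),f(b,390,306)]); cv2.imwrite("pics/b.png",np.vstack([top,f(s,790,590)[150:440]])[:,:,::-1])
K,R,t=cam("wrist"); print(-R.T@t, R)
for k in ["nut_top","wrench","jaw","mat"]:
    for r in robot.spot_point(k,"side")[:2]: print(k,np.round(r["centre"],3),round(r["score"],2))
```

```text
[0.54956346 0.07628192 0.3832487 ] [[ 9.99999984e-01  1.25938117e-04  1.30352093e-04]
 [ 8.68947730e-05 -9.64252485e-01  2.64985166e-01]
 [ 1.59064063e-04 -2.64985150e-01 -9.64252480e-01]]
wrench [ 0.48  -0.244  0.008] 0.73
wrench [ 0.303 -0.337 -0.001] 0.57
jaw [ 0.598 -0.243  0.011] 0.81
jaw [ 0.248 -0.283  0.005] 0.59
mat [ 0.518 -0.267  0.001] 0.7
```

View pics/b.png

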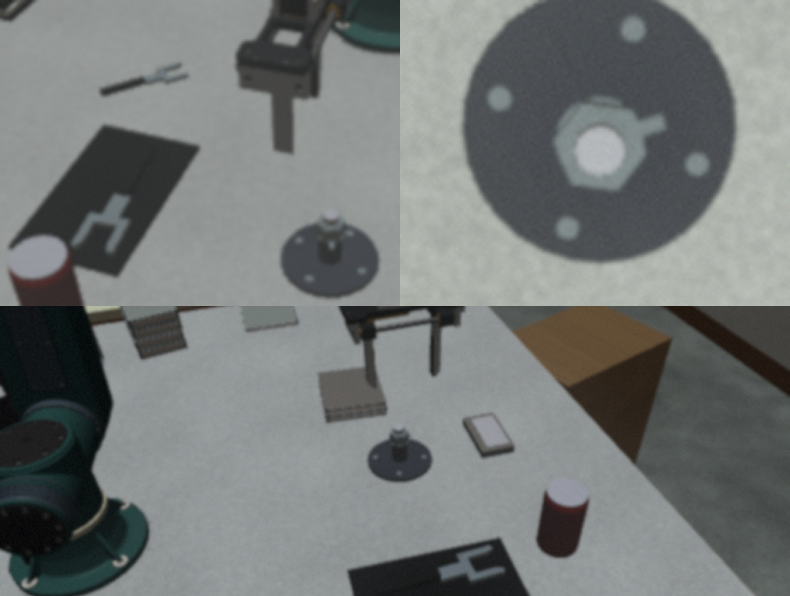

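The wrench on the mat is clearly the larger one, jaw toward +x; the small one sits on the bare bench. Nut is at about (0.55, 0.039), and the wrist crop shows the hexagon with the tab at upper right. I'll go above the nut for a close view.

{"api": "play_rows", "payload": {
  "translation": [
    [0.33,0,0.8],
    [0.33,0,0.8],
    [0.33,0,0.8],
    [0,0,0]
  ],
  "twist": [
    [0,0,0],
    [0,0,0],
    [0,0,0],
    [0,0,0]
  ],
  "gripper": [1,1,1,1]
}}

```text
time: 1.75
tool_pos: [0.5484, 0.0407, 0.3033]
ee_rot: [-3.131, -0.001, 1.573]
wrist_force: [-1.2, -0.3, 0.1]
width: 0.0944
finger_force: 0.0
```

Run:
```python
from h import *
o=robot.get_obs(); print(o["tool_pos"],o["ee_rot"],o["wrist_torque"],o["time"])
im=robot.snapshot("wrist"); c=cam("wrist"); np.savez("n.npz",im=im,K=c[0],R=c[1],t=c[2])
for k in ["nut_top","nut"]:
    for r in robot.spot_point(k,"wrist")[:2]: print(k,np.round(r["centre"],4),round(r["score"],2))
u,v=px("wrist",[.55,.039,.068],c).astype(int);print(u,v,c[0][0,0])
cv2.imwrite("pics/c.png",cv2.resize(im[v-50:v+50,u-60:u+60,::-1],None,fx=6,fy=6,interpolation=cv2.INTER_CUBIC)); print(u-60,v-50)
```

```text
[0.54836235 0.04071714 0.30326213] [-3.13071921e+00 -7.93882040e-04  1.57261822e+00] [-0.01019414  0.01051457 -0.03198159] 1.75
nut_top [0.548  0.0361 0.0674] 0.8
nut [0.5508 0.0408 0.0489] 0.55
283 231 308.0789735951429
223 181
```

View pics/c.png

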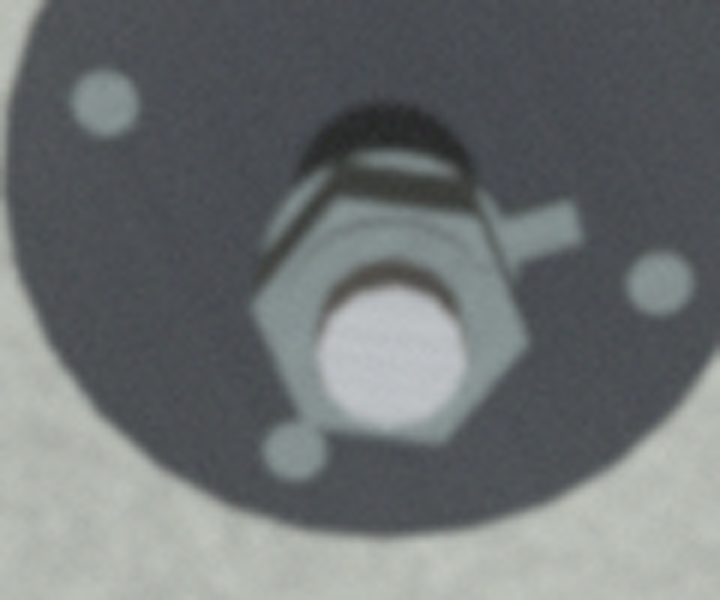

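The close crop shows the nut's top hexagon with corners at crop px (252,305), (335,193), (477,210), (527,342), (445,442) and (308,428). The tab tip is at (578,222).

Run:
```python
from h import *
o=robot.get_obs(); print(o["tool_pos"],o["ee_rot"])
d=np.load("n.npz"); c=(d["K"],d["R"],d["t"])
P=np.array([ray("w",(223+x/6,181+y/6),.068,c)[:2] for x,y in [(252,305),(335,193),(477,210),(527,342),(445,442),(308,428)]])
m=P.mean(0); q=P-m; a=np.degrees(np.arctan2(q[:,1],q[:,0])); print(m,np.hypot(*q.T),a,(a%60))
T=ray("w",(223+578/6,181+222/6),.05,c)[:2]-m; print(T,np.hypot(*T),np.degrees(np.arctan2(T[1],T[0])))
F=ray("w",(223+390/6,181+355/6),.08,c);print(F)
```

```text
[0.55049734 0.03924442 0.31035907] [3.13924587e+00 5.25448673e-04 1.57075646e+00]
[0.55345149 0.03688825] [0.01737262 0.01801136 0.01788147 0.01725345 0.01766557 0.01769713] [ 173.04431526  112.641689     54.23736328   -8.90189577  -66.5614668
 -125.76888516] [53.04431526 52.641689   54.23736328 51.09810423 53.4385332  54.23111484]
[0.02515635 0.00750411] 0.026251730907612632 16.609774945282865
[0.55314321 0.03706493 0.08      ]
```

{"api": "play_rows", "payload": {
  "translation": [
    [0,0,0],
    [0,0,0],
    [0,0,0],
    [0,0,0],
    [0,0,0],
    [0,0,0],
    [0,0,0],
    [0,0,0]
  ],
  "twist": [
    [0,0,-0.9],
    [0,0,-0.9],
    [0,0,-0.9],
    [0,0,-0.9],
    [0,0,-0.43],
    [0,0,0],
    [0,0,0],
    [0,0,0]
  ],
  "gripper": [1,1,1,1,1,1,1,1]
}}

```text
time: 2.7
tool_pos: [0.5503, 0.0393, 0.3099]
ee_rot: [3.14, 0.001, 1.973]
wrist_force: [0.1, 0.3, 0.6]
width: 0.0941
finger_force: 0.0
```

```bash
cat >> h.py <<'E'
def hexfit(show=True):
    "fit nut top hexagon: silhouette of bright nut against dark flange, refine centre+angle by gradient"
    from scipy.optimize import minimize
    c=cam("wrist"); im=robot.snapshot("wrist"); g=cv2.GaussianBlur(cv2.cvtColor(im,cv2.COLOR_RGB2GRAY).astype(np.float32),(0,0),1.0)
    def line(cx,cy,th,s):
        k=np.radians(th+60*np.arange(7)); V=np.c_[cx+s*np.cos(k),cy+s*np.sin(k)]
        w=np.linspace(.1,.9,15)[:,None]; return np.vstack([V[i]*(1-w)+V[i+1]*w for i in range(6)])
    def val(Q):
        X=c[1]@np.c_[Q,np.full(len(Q),.068)].T+c[2][:,None]; p=c[0]@X; p=(p[:2]/p[2]).astype(np.float32)
        return cv2.remap(g,p[0][None],p[1][None],cv2.INTER_LINEAR)[0]
    def cost(p): return -(np.clip(val(line(*p,.0163))-val(line(*p,.0183)),-10,60)).mean()
    best=min(((cost((x,y,t)),x,y,t) for x in np.arange(.544,.559,.0015) for y in np.arange(.030,.046,.0015) for t in range(0,60,3)))
    r=minimize(cost,best[1:],method="Nelder-Mead",options=dict(initial_simplex=[best[1:],(best[1]+.001,best[2],best[3]),(best[1],best[2]+.001,best[3]),(best[1],best[2],best[3]+2)]))
    return r.x,r.fun,im,c
E
python3 - <<'E'
from h import *
o=robot.get_obs(); print(o["tool_pos"],o["ee_rot"],o["joint_positions"],o["wrist_torque"])
x,f,im,c=hexfit(); print(x,f)
k=np.radians(x[2]+60*np.arange(6))
for a in k: cv2.circle(im,tuple(int(round(v)) for v in px("w",[x[0]+.0173*np.cos(a),x[1]+.0173*np.sin(a),.068],c)),1,(255,0,0),-1)
cv2.imwrite("pics/d.png",im[:,:,::-1])
E
```

```text
[0.55028068 0.03927837 0.3098767 ] [3.13974786e+00 9.70985645e-04 1.97275203e+00] [-3.14891239e-02  1.27873103e-01  1.51538959e+00 -1.06676016e-04
  1.49624796e+00 -4.33437891e-01] [ 0.06041641 -0.06677972  0.04234615]
[5.50424641e-01 3.94019244e-02 5.21538831e+01] -35.751686096191406
```

View pics/d.png

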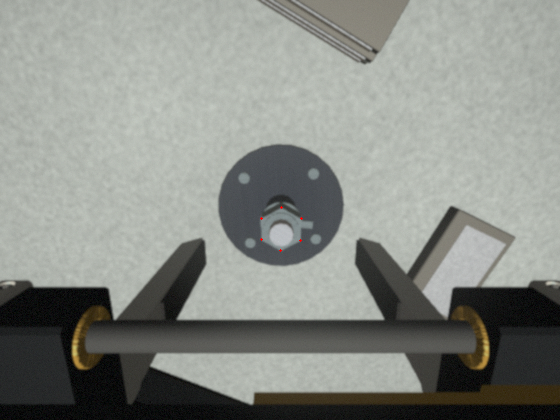

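The overlay sits on the nut's corners at image centre (281,225), and the fingers straddle two flats. The nut is at (0.5504, 0.0394), already below the TCP. Descend and close.

{"api": "play_rows", "payload": {
  "translation": [
    [0,0,0.7],
    [0,0,0.7],
    [0,0,0],
    [0,0,0],
    [0,0,0],
    [0,0,0],
    [0,0,0],
    [0,0,0]
  ],
  "twist": [
    [0,0,0],
    [0,0,0],
    [0,0,0],
    [0,0,0],
    [0,0,0],
    [0,0,0],
    [0,0,0],
    [0,0,0]
  ],
  "gripper": [1,1,1,0,-0.6,-1,-1,-1]
}}

```text
time: 3.55
tool_pos: [0.5502, 0.0396, 0.2536]
ee_rot: [3.14, 0.001, 1.974]
wrist_force: [0.1, 0.3, -0.3]
width: 0.0577
finger_force: 0.0
```

{"api": "play_rows", "payload": {
  "translation": [
    [0,0,0],
    [0,0,0],
    [0,0,0]
  ],
  "twist": [
    [0,0,0],
    [0,0,0],
    [0,0,0]
  ],
  "gripper": [-1,-1,-1]
}}

```text
time: 3.85
tool_pos: [0.55, 0.0396, 0.2527]
ee_rot: [-3.142, 0.0, 1.974]
wrist_force: [-0.5, 0.2, 0.2]
width: 0.0332
finger_force: 0.0
```

```bash
cat > s.py <<'E'
from h import *
o=robot.get_obs(); print(np.round(o["time"],2),o["tool_pos"].round(4),o["ee_rot"].round(4),"j6",o["joint_positions"][5].round(3),"F",np.round(o["wrist_force"],1),"T",np.round(o["wrist_torque"],3),round(o["width"],4),round(o["finger_force"],1))
E
python3 s.py
```

```text
3.85 [0.55   0.0396 0.2527] [-3.1416  0.      1.9738] j6 -0.434 F [-0.5  0.2  0.2] T [-0.021  0.009 -0.003] 0.0332 0.0
```

{"api": "play_rows", "payload": {
  "translation": [
    [0,0,0],
    [0,0,0],
    [0,0,0],
    [0,0,0]
  ],
  "twist": [
    [0,0,0],
    [0,0,0],
    [0,0,0],
    [0,0,0]
  ],
  "gripper": [-1,-1,-1,-1]
}}

```text
time: 4.25
tool_pos: [0.5504, 0.0398, 0.2528]
ee_rot: [3.14, 0.0, 1.974]
wrist_force: [4.9, 1.8, -2.4]
width: 0.03
finger_force: 30.0
```

```bash
python3 s.py
```

```text
4.25 [0.5504 0.0398 0.2528] [3.1396e+00 2.0000e-04 1.9738e+00] j6 -0.434 F [ 4.9  1.8 -2.4] T [ 0.384 -0.917  0.006] 0.03 30.0
```

{"api": "play_rows", "payload": {
  "translation": [
    [0,0,0],
    [0,0,0],
    [0,0,0],
    [0,0,0],
    [0,0,0]
  ],
  "twist": [
    [0,0,0.4],
    [0,0,0.4],
    [0,0,0.4],
    [0,0,0],
    [0,0,0]
  ],
  "gripper": [-1,-1,-1,-1,-1]
}}

```text
time: 4.75
tool_pos: [0.5505, 0.0398, 0.2528]
ee_rot: [3.139, -0.0, 1.854]
wrist_force: [4.3, 1.8, -3.2]
width: 0.0296
finger_force: 30.0
```

```bash
python3 s.py
```

```text
4.75 [0.5505 0.0398 0.2528] [ 3.1394e+00 -1.0000e-04  1.8537e+00] j6 -0.314 F [ 4.3  1.8 -3.2] T [ 0.372 -0.863 -0.067] 0.0296 30.0
```

{"api": "play_rows", "payload": {
  "translation": [
    [0,0,0],
    [0,0,0],
    [0,0,0]
  ],
  "twist": [
    [0,0,0.4],
    [0,0,0.4],
    [0,0,0.4]
  ],
  "gripper": [-1,-1,-1]
}}

```text
time: 5.05
tool_pos: [0.5505, 0.0398, 0.2528]
ee_rot: [3.139, -0.0, 1.733]
wrist_force: [5.2, 2.1, -2.1]
width: 0.0296
finger_force: 30.0
```

```bash
python3 s.py
```

```text
5.05 [0.5505 0.0398 0.2528] [ 3.1393e+00 -3.0000e-04  1.7326e+00] j6 -0.193 F [ 5.2  2.1 -2.1] T [ 0.382 -0.873  0.132] 0.0296 30.0
```

{"api": "play_rows", "payload": {
  "translation": [
    [0,0,0],
    [0,0,0],
    [0,0,0]
  ],
  "twist": [
    [0,0,0.4],
    [0,0,0.4],
    [0,0,0.4]
  ],
  "gripper": [-1,-1,-1]
}}

```text
time: 5.35
tool_pos: [0.5505, 0.0398, 0.2528]
ee_rot: [3.139, -0.001, 1.613]
wrist_force: [4.7, 1.0, -2.3]
width: 0.0297
finger_force: 30.0
```

```bash
python3 s.py
```

```text
5.35 [0.5505 0.0398 0.2528] [ 3.1392e+00 -5.0000e-04  1.6126e+00] j6 -0.073 F [ 4.7  1.  -2.3] T [ 0.423 -0.959  0.054] 0.0297 30.0
```

{"api": "play_rows", "payload": {
  "translation": [
    [0,0,0],
    [0,0,0],
    [0,0,0]
  ],
  "twist": [
    [0,0,0.4],
    [0,0,0.4],
    [0,0,0.4]
  ],
  "gripper": [-1,-1,-1]
}}

```text
time: 5.65
tool_pos: [0.5506, 0.0398, 0.2528]
ee_rot: [3.139, -0.001, 1.493]
wrist_force: [4.8, 2.0, -3.3]
width: 0.0298
finger_force: 30.0
```

```bash
python3 s.py
```

```text
5.65 [0.5506 0.0398 0.2528] [ 3.1391e+00 -9.0000e-04  1.4925e+00] j6 0.047 F [ 4.8  2.  -3.3] T [ 0.388 -0.964  0.092] 0.0298 30.0
```

{"api": "play_rows", "payload": {
  "translation": [
    [0,0,0],
    [0,0,0],
    [0,0,0]
  ],
  "twist": [
    [0,0,0.4],
    [0,0,0.4],
    [0,0,0.4]
  ],
  "gripper": [-1,-1,-1]
}}

```text
time: 5.95
tool_pos: [0.5506, 0.0398, 0.2528]
ee_rot: [3.139, -0.001, 1.373]
wrist_force: [5.5, 2.5, -3.3]
width: 0.0302
finger_force: 30.0
```

```bash
python3 s.py
```

```text
5.95 [0.5506 0.0398 0.2528] [ 3.1392e+00 -1.2000e-03  1.3726e+00] j6 0.167 F [ 5.5  2.5 -3.3] T [ 0.396 -0.948  0.056] 0.0302 30.0
```

{"api": "play_rows", "payload": {
  "translation": [
    [0,0,0],
    [0,0,0],
    [0,0,0]
  ],
  "twist": [
    [0,0,0.3],
    [0,0,0.3],
    [0,0,0.3]
  ],
  "gripper": [-1,-1,-1]
}}

```text
time: 6.25
tool_pos: [0.5506, 0.0399, 0.2528]
ee_rot: [3.139, -0.001, 1.285]
wrist_force: [5.9, 2.6, -2.5]
width: 0.0295
finger_force: 30.0
```

```bash
python3 s.py
```

```text
6.25 [0.5506 0.0399 0.2528] [ 3.1390e+00 -1.1000e-03  1.2845e+00] j6 0.256 F [ 5.9  2.6 -2.5] T [ 0.441 -0.972  0.583] 0.0295 30.0
```

Torque stepped to 0.58 N m, so the nut bit within the last 5°. One small extra turn, then hold.

{"api": "play_rows", "payload": {
  "translation": [
    [0,0,0],
    [0,0,0],
    [0,0,0],
    [0,0,0]
  ],
  "twist": [
    [0,0,0.3],
    [0,0,0.3],
    [0,0,0],
    [0,0,0]
  ],
  "gripper": [-1,-1,-1,-1]
}}

```text
time: 6.65
tool_pos: [0.5506, 0.0399, 0.2528]
ee_rot: [3.139, -0.001, 1.225]
wrist_force: [5.5, 1.8, -3.2]
width: 0.03
finger_force: 30.0
```

```bash
python3 s.py
```

```text
6.65 [0.5506 0.0399 0.2528] [ 3.1391e+00 -1.3000e-03  1.2253e+00] j6 0.315 F [ 5.5  1.8 -3.2] T [ 0.37  -0.953  0.43 ] 0.03 30.0
```

{"api": "play_rows", "payload": {
  "translation": [
    [0,0,0],
    [0,0,0],
    [0,0,0],
    [0,0,-0.4],
    [0,0,-1],
    [0,0,0],
    [0,0,0],
    [0,0,0]
  ],
  "twist": [
    [0,0,0],
    [0,0,0],
    [0,0,0],
    [0,0,0],
    [0,0,0],
    [0,0,0],
    [0,0,0],
    [0,0,0]
  ],
  "gripper": [0,0,0,0.3,1,1,1,1]
}}

```text
time: 7.45
tool_pos: [0.5495, 0.0395, 0.3075]
ee_rot: [-3.139, 0.001, 1.224]
wrist_force: [-0.3, -0.7, -0.0]
width: 0.0837
finger_force: 0.0
```

```bash
python3 s.py
python3 - <<'E'
from h import *
x,f,im,c=hexfit(); print(x,f)
u,v=px("w",[x[0],x[1],.068],c).astype(int)
k=np.radians(x[2]+60*np.arange(6))
cv2.imwrite("pics/e.png",cv2.resize(im[v-50:v+50,u-60:u+60,::-1],None,fx=6,fy=6,interpolation=cv2.INTER_CUBIC)); print(u-60,v-50)
# tab direction: project tab tip circle
for a in range(-40,50,5):
  print(a,((px("w",[.5504+.026*np.cos(np.radians(a)),.0394+.026*np.sin(np.radians(a)),.05],c)-[u-60,v-50])*6).round(),end=" ")
E
```

```text
7.45 [0.5495 0.0395 0.3075] [-3.1395e+00  9.0000e-04  1.2237e+00] j6 0.316 F [-0.3 -0.7 -0. ] T [ 0.062  0.06  -0.024] 0.0837 0.0
[ 0.55092282  0.03945605 11.49554452] -37.396907806396484
222 179
-40 [541. 322.] -35 [547. 307.] -30 [551. 291.] -25 [553. 275.] -20 [555. 259.] -15 [555. 243.] -10 [553. 227.] -5 [550. 211.] 0 [545. 195.] 5 [539. 180.] 10 [531. 165.] 15 [523. 151.] 20 [513. 138.] 25 [501. 126.] 30 [489. 114.] 35 [475. 104.] 40 [461.  95.] 45 [445.  87.]
```

View pics/e.png

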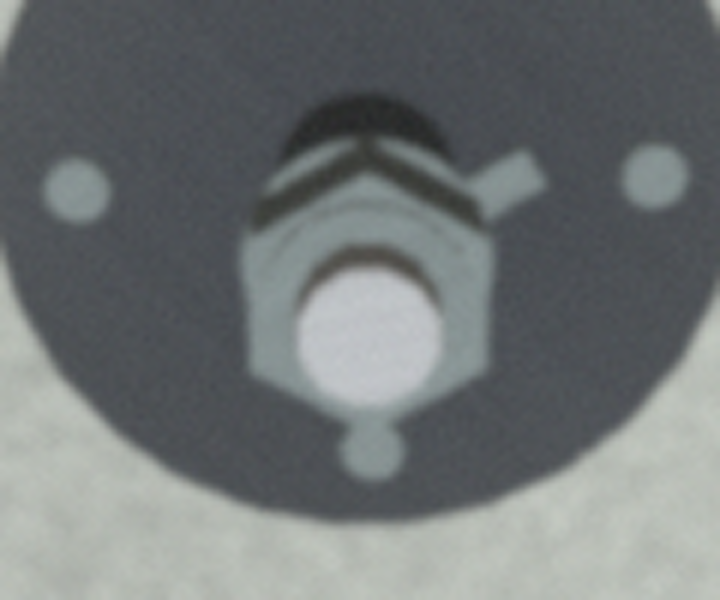

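The tab now points to about 9° (tip at crop px (536,168)) against about 16° before, so the drag is roughly 6.5°, within the window. Hexagon corner is at about 11°, so the wrench can enter at yaw 71° and turn to 12°. Now go over the wrench.

{"api": "play_rows", "payload": {
  "translation": [
    [-0.9,0.1,0],
    [-0.9,0.1,0],
    [-0.9,0.1,0],
    [-0.9,0.1,0],
    [-0.9,0.1,0],
    [-0.9,0.1,0],
    [-0.9,0.1,0],
    [-0.9,0.1,0]
  ],
  "twist": [
    [0,0,0],
    [0,0,0],
    [0,0,0],
    [0,0,0],
    [0,0,0],
    [0,0,0],
    [0,0,0],
    [0,0,0]
  ],
  "gripper": [1,1,1,1,1,1,1,1]
}}

```text
time: 8.3
tool_pos: [0.4812, -0.2433, 0.307]
ee_rot: [-3.139, -0.001, 1.224]
wrist_force: [0.5, -0.3, -0.4]
width: 0.0938
finger_force: 0.0
```

{"api": "play_rows", "payload": {
  "translation": [
    [0,0,0],
    [0,0,0],
    [0,0,0],
    [0,0,0],
    [0,0,0],
    [0,0,0],
    [0,0,0],
    [0,0,0]
  ],
  "twist": [
    [0,0,0.95],
    [0,0,0.95],
    [0,0,0.95],
    [0,0,0.95],
    [0,0,0.95],
    [0,0,0.95],
    [0,0,0.95],
    [0,0,0.95]
  ],
  "gripper": [1,1,1,1,1,1,1,1]
}}

```text
time: 9.1
tool_pos: [0.4818, -0.2419, 0.3069]
ee_rot: [-3.139, 0.002, 0.46]
wrist_force: [-0.3, 0.2, 1.0]
width: 0.0938
finger_force: 0.0
```

{"api": "play_rows", "payload": {
  "translation": [
    [0,0,0],
    [0,0,0],
    [0,0,0],
    [0,0,0],
    [0,0,0],
    [0,0,0],
    [0,0,0],
    [0,0,0]
  ],
  "twist": [
    [0,0,0.95],
    [0,0,0.95],
    [0,0,0.95],
    [0,0,0.95],
    [0,0,0.84],
    [0,0,0],
    [0,0,0],
    [0,0,0]
  ],
  "gripper": [1,1,1,1,1,1,1,1]
}}

```text
time: 9.9
tool_pos: [0.482, -0.2421, 0.308]
ee_rot: [-3.141, 0.001, 0.001]
wrist_force: [0.4, 0.8, -0.4]
width: 0.094
finger_force: 0.0
```

```bash
python3 s.py
python3 - <<'E'
from h import *
im=robot.snapshot("wrist"); c=cam("wrist"); np.savez("w.npz",im=im,K=c[0],R=c[1],t=c[2])
for k in ["wrench","jaw","mat"]:
    for r in robot.spot_point(k,"wrist")[:2]: print(k,np.round(r["centre"],4),round(r["score"],2),px("w",r["centre"],c).round())
cv2.imwrite("pics/f.png",im[:,:,::-1])
E
```

```text
9.9 [ 0.482  -0.2421  0.308 ] [-3.1409e+00  1.0000e-03  1.0000e-03] j6 0.999 F [ 0.4  0.8 -0.4] T [ 0.096  0.047 -0.015] 0.094 0.0
wrench [ 0.4778 -0.2451  0.0057] 0.85 [283. 213.]
wrench [ 0.3013 -0.3442  0.0029] 0.66 [372. 365.]
jaw [ 0.2454 -0.2881  0.0052] 0.86 [319. 407.]
mat [ 0.5215 -0.2667 -0.0011] 0.69 [306. 166.]
```

View pics/f.png

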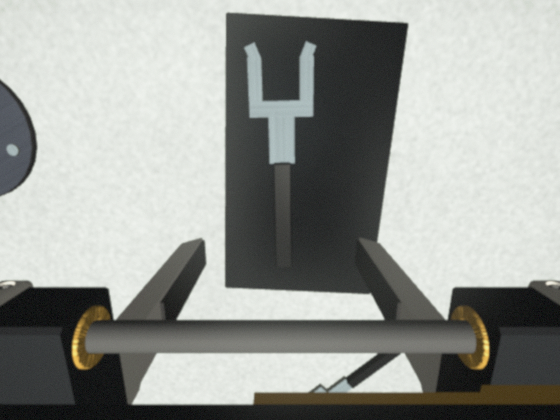

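The wrench is centred: handle from (282,163) to (283,267), prongs at (250,45) and (310,43), and the throat at about (281,101).

Run:
```python
from h import *
d=np.load("w.npz"); c=(d["K"],d["R"],d["t"])
for n,uv,z in [("hf",(282,163.5),.02),("hr",(283.5,267),.02),("throat",(281,101),.014),("prL in",(261,75),.014),("prR in",(301,75),.014),("prL out",(249,75),.014),("prR out",(314,75),.014),("hd L",(249,117),.014),("hd R",(313,116),.014),("mat TL",(227,13),.006),("TR",(407,24),.006),("BL",(226,287),.006),("BR",(377,294),.006)]:
    print(n,ray("w",uv,z,c).round(4))
```

```text
hf [ 0.526  -0.2442  0.02  ]
hr [ 0.4283 -0.2459  0.02  ]
throat [ 0.5774 -0.2433  0.014 ]
prL in [ 0.5975 -0.2269  0.014 ]
prR in [ 0.5976 -0.2597  0.014 ]
prL out [ 0.5975 -0.217   0.014 ]
prR out [ 0.5976 -0.2704  0.014 ]
hd L [ 0.5645 -0.2162  0.014 ]
hd R [ 0.5654 -0.2705  0.014 ]
mat TL [ 0.6449 -0.1998  0.006 ]
TR [ 0.6371 -0.3455  0.006 ]
BL [ 0.3993 -0.1878  0.006 ]
BR [ 0.3914 -0.3418  0.006 ]
```

{"api": "play_rows", "payload": {
  "translation": [
    [0,0.07,0.83],
    [0,0,0.83],
    [0,0,0.83],
    [0,0,0],
    [0,0,0],
    [0,0,0],
    [0,0,0],
    [0,0,0]
  ],
  "twist": [
    [0,0,-0.17],
    [0,0,0],
    [0,0,0],
    [0,0,0],
    [0,0,0],
    [0,0,0],
    [0,0,0],
    [0,0,0]
  ],
  "gripper": [0.3,0,-0.2,-0.2,-0.4,-1,-1,-1]
}}

```text
time: 10.9
tool_pos: [0.4822, -0.2449, 0.2095]
ee_rot: [3.141, -0.001, 0.017]
wrist_force: [-0.4, 0.2, -0.6]
width: 0.0336
finger_force: 0.0
```

{"api": "play_rows", "payload": {
  "translation": [
    [0,0,0],
    [0,0,0],
    [0,0,0],
    [0,0,0],
    [0,0,0],
    [0,0,0]
  ],
  "twist": [
    [0,0,0],
    [0,0,0],
    [0,0,0],
    [0,0,0],
    [0,0,0],
    [0,0,0]
  ],
  "gripper": [-1,-1,-1,-1,-1,-1]
}}

```text
time: 11.5
tool_pos: [0.4822, -0.2448, 0.2092]
ee_rot: [-3.141, -0.0, 0.017]
wrist_force: [-1.1, 0.3, 2.0]
width: 0.016
finger_force: 30.0
```

```bash
python3 s.py
```

```text
11.5 [ 0.4822 -0.2448  0.2092] [-3.1414e+00 -2.0000e-04  1.6900e-02] j6 0.979 F [-1.1  0.3  2. ] T [0.264 0.173 0.015] 0.016 30.0
```

Wrench gripped (16 mm). Lift, carry to the standoff, and rotate to yaw 71°.

{"api": "play_rows", "payload": {
  "translation": [
    [0,0,-0.3],
    [0,0,-0.6],
    [0,0,-0.33],
    [0.11,-1,0],
    [0.11,-1,0],
    [0.11,-1,0],
    [0,0,0],
    [0,0,0]
  ],
  "twist": [
    [0,0,0],
    [0,0,0],
    [0,0,0],
    [0,0,0],
    [0,0,0],
    [0,0,0],
    [0,0,0],
    [0,0,0]
  ],
  "gripper": [-1,-1,-1,-1,-1,-1,-1,-1]
}}

```text
time: 12.3
tool_pos: [0.4934, -0.1242, 0.2587]
ee_rot: [3.14, -0.001, 0.019]
wrist_force: [-0.9, -0.3, -1.8]
width: 0.0156
finger_force: 30.0
```

{"api": "play_rows", "payload": {
  "translation": [
    [0,0,0],
    [0,0,0],
    [0,0,0],
    [0,0,0],
    [0,0,0],
    [0,0,0],
    [0,0,0],
    [0,0,0]
  ],
  "twist": [
    [0,0,-0.76],
    [0,0,-0.76],
    [0,0,-0.76],
    [0,0,-0.76],
    [0,0,-0.76],
    [0,0,-0.76],
    [0,0,-0.76],
    [0,0,-0.76]
  ],
  "gripper": [-1,-1,-1,-1,-1,-1,-1,-1]
}}

```text
time: 13.1
tool_pos: [0.4933, -0.1265, 0.2585]
ee_rot: [3.141, 0.0, 0.626]
wrist_force: [-0.5, -0.6, -1.3]
width: 0.016
finger_force: 30.0
```

{"api": "play_rows", "payload": {
  "translation": [
    [0,0,0],
    [0,0,0],
    [0,0,0],
    [0,0,0],
    [0,0,0],
    [0,0,0],
    [0,0,0],
    [0,0,0]
  ],
  "twist": [
    [0,0,-0.9],
    [0,0,-0.9],
    [0,0,-0.9],
    [0,0,-0.9],
    [0,0,-0.9],
    [0,0,-0.9],
    [0,0,-0.74],
    [0,0,0]
  ],
  "gripper": [-1,-1,-1,-1,-1,-1,-1,-1]
}}

```text
time: 13.9
tool_pos: [0.4933, -0.1262, 0.2584]
ee_rot: [3.141, 0.001, 1.237]
wrist_force: [-0.4, -0.7, -1.6]
width: 0.0155
finger_force: 30.0
```

```bash
python3 - <<'E'
from h import *
robot.snapshot("wrist") # settle
E
python3 s.py
python3 - <<'E'
from h import *
im=robot.snapshot("wrist"); c=cam("wrist"); np.savez("w2.npz",im=im,K=c[0],R=c[1],t=c[2])
cv2.imwrite("pics/g.png",cv2.resize(im[0:280,120:440,::-1],None,fx=2,fy=2,interpolation=cv2.INTER_CUBIC))
E
```

```text
13.95 [ 0.4933 -0.126   0.2584] [3.1411e+00 6.0000e-04 1.2355e+00] j6 -0.026 F [-0.1 -0.4 -1.8] T [-0.039  0.053 -0.002] 0.0156 30.0
```

View pics/g.png

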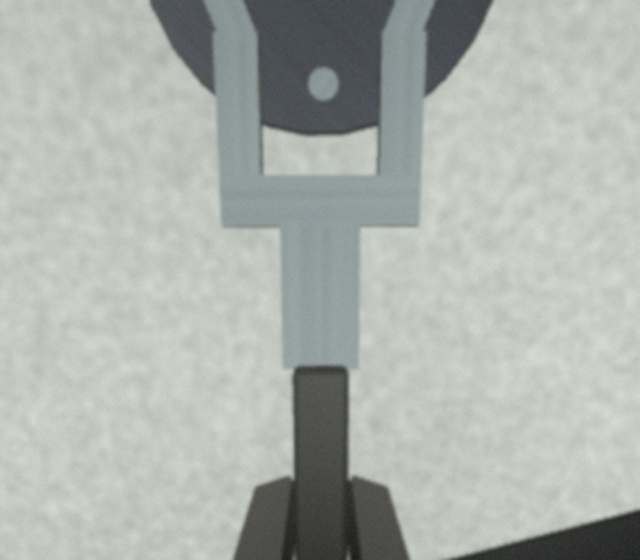

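The wrench is held straight, with handle axis at crop x≈320, throat corners (262,176) and (378,176), and the flange ahead on the same line.

Run:
```python
from h import *
d=np.load("w2.npz"); c=(d["K"],d["R"],d["t"])
P={n:ray("w",(120+x/2,y/2),z,c) for n,x,y,z in [("tL",262,176,.063),("tR",378,176,.063),("hf",321,368,.069),("eL",257,40,.063),("eR",383,40,.063)]}
for k,v in P.items(): print(k,v.round(4))
print(np.linalg.norm(P["tL"]-P["tR"]),np.linalg.norm(P["eL"]-P["eR"]))
t=(P["tL"]+P["tR"])/2; e=(P["eL"]+P["eR"])/2
for a,b in[(P["hf"],t),(P["hf"],e)]: v=b-a; print(np.degrees(np.arctan2(v[1],v[0])),np.linalg.norm(v[:2]))
nut=np.array([.5506,.0396]);v=nut-t[:2];print("nut from throat: dist",np.hypot(*v),np.degrees(np.arctan2(v[1],v[0])))
o=robot.get_obs();p=o["tool_pos"][:2];y=o["ee_rot"][2];print("throat in tool",[(t[:2]-p)@[np.cos(y),np.sin(y)],(t[:2]-p)@[np.sin(y),-np.cos(y)]], "nut in tool",[(nut-p)@[np.cos(y),np.sin(y)],(nut-p)@[np.sin(y),-np.cos(y)]])
```

```text
tL [ 0.5098 -0.0313  0.063 ]
tR [ 0.5387 -0.0414  0.063 ]
hf [ 0.508 -0.084  0.069]
eL [ 0.5198 -0.0011  0.063 ]
eR [ 0.5497 -0.0114  0.063 ]
0.030645769787011373 0.03155788430496105
71.10887768881324 0.05032122983754084
70.9879547309585 0.08220253396487323
nut from throat: dist 0.08040360065180281 70.88190749705777
throat in tool [np.float64(0.09462701015540996), np.float64(-0.00019176575923982562)] nut in tool [np.float64(0.17503052858763812), np.float64(-0.00030675051010722133)]
```

Alignment is within 0.2 mm and 0.2°. Advance gently.

{"api": "play_rows", "payload": {
  "translation": [
    [0.35,0,0],
    [0.35,0,0],
    [0.25,0,0],
    [0.15,0,0],
    [0,0,0]
  ],
  "twist": [
    [0,0,0],
    [0,0,0],
    [0,0,0],
    [0,0,0],
    [0,0,0]
  ],
  "gripper": [-1,-1,-1,-1,-1]
}}

```text
time: 14.5
tool_pos: [0.5083, -0.0818, 0.2585]
ee_rot: [3.14, -0.001, 1.241]
wrist_force: [1.4, 0.5, -2.4]
width: 0.0155
finger_force: 30.0
```

{"api": "play_rows", "payload": {
  "translation": [
    [0.12,0,0],
    [0.12,0,0],
    [0.1,0,0],
    [0,0,0],
    [0,0,0]
  ],
  "twist": [
    [0,0,0],
    [0,0,0],
    [0,0,0],
    [0,0,0],
    [0,0,0]
  ],
  "gripper": [-1,-1,-1,-1,-1]
}}

```text
time: 15.0
tool_pos: [0.5122, -0.0701, 0.2584]
ee_rot: [3.141, -0.001, 1.239]
wrist_force: [1.7, 0.4, -1.9]
width: 0.0158
finger_force: 30.0
```

```bash
python3 s.py
```

```text
15.0 [ 0.5122 -0.0701  0.2584] [ 3.1412e+00 -6.0000e-04  1.2388e+00] j6 0.086 F [ 1.7  0.4 -1.9] T [-0.05  -0.244 -0.132] 0.0158 30.0
```

Seated. Now turn clockwise along the arc (radius 0.116 m), first 27°.

{"api": "play_rows", "payload": {
  "translation": [
    [0.005,-0.174,0],
    [0.005,-0.174,0],
    [0.005,-0.174,0],
    [0.005,-0.174,0],
    [0.005,-0.174,0],
    [0.005,-0.174,0],
    [0.005,-0.174,0],
    [0.005,-0.174,0]
  ],
  "twist": [
    [0,0,0.6],
    [0,0,0.6],
    [0,0,0.6],
    [0,0,0.6],
    [0,0,0.6],
    [0,0,0.6],
    [0,0,0.6],
    [0,0,0.6]
  ],
  "gripper": [-1,-1,-1,-1,-1,-1,-1,-1]
}}

```text
time: 15.8
tool_pos: [0.4665, -0.0408, 0.2591]
ee_rot: [3.137, -0.003, 0.757]
wrist_force: [5.1, -0.7, -2.9]
width: 0.0154
finger_force: 30.0
```

```bash
cat > n.py <<'E'
from h import *
o=robot.get_obs();p=o["tool_pos"][:2];y=o["ee_rot"][2];nut=np.array([.5506,.0396])
print("nut in tool",[(nut-p)@[np.cos(y),np.sin(y)],(nut-p)@[np.sin(y),-np.cos(y)]],"yaw",np.degrees(y))
E
python3 s.py; python3 n.py
```

```text
15.8 [ 0.4665 -0.0408  0.2591] [ 3.1369e+00 -2.6000e-03  7.5660e-01] j6 0.606 F [ 5.1 -0.7 -2.9] T [-0.368 -0.841  0.148] 0.0154 30.0
nut in tool [np.float64(0.11636279779128658), np.float64(-0.0007062902865235203)] yaw 43.35210073805315
```

{"api": "play_rows", "payload": {
  "translation": [
    [0.005,-0.174,0],
    [0.005,-0.174,0],
    [0.005,-0.174,0],
    [0.005,-0.174,0],
    [0.005,-0.174,0],
    [0.005,-0.174,0],
    [0.005,-0.174,0],
    [0.005,-0.174,0]
  ],
  "twist": [
    [0,0,0.6],
    [0,0,0.6],
    [0,0,0.6],
    [0,0,0.6],
    [0,0,0.6],
    [0,0,0.6],
    [0,0,0.6],
    [0,0,0.6]
  ],
  "gripper": [-1,-1,-1,-1,-1,-1,-1,-1]
}}

```text
time: 16.6
tool_pos: [0.4389, 0.0067, 0.259]
ee_rot: [3.137, -0.003, 0.277]
wrist_force: [4.2, -3.7, -3.6]
width: 0.0154
finger_force: 30.1
```

```bash
python3 s.py; python3 n.py;python3 - <<'E'
from h import *
im=robot.snapshot("wrist"); c=cam("wrist"); np.savez("w3.npz",im=im,K=c[0],R=c[1],t=c[2])
u,v=px("w",[.5506,.0396,.05],c).astype(int); print(u,v); v0=max(0,v-60)
cv2.imwrite("pics/i.png",cv2.resize(im[v0:v0+120,u-80:u+80,::-1],None,fx=5,fy=5,interpolation=cv2.INTER_CUBIC)); print(u-80,v0)
for a in range(-70,-10,5): print(a,((px("w",[.5506+.026*np.cos(np.radians(a)),.0396+.026*np.sin(np.radians(a)),.05],c)-[u-80,v0])*5).round(),end=" ")
E
```

```text
16.6 [0.4389 0.0067 0.259 ] [ 3.1372e+00 -2.7000e-03  2.7680e-01] j6 1.182 F [ 4.2 -3.7 -3.6] T [-0.797 -0.456  0.217] 0.0154 30.1
nut in tool [np.float64(0.11648109446831703), np.float64(-0.0011359537341359873)] yaw 15.857642212862281
277 50
197 0
-70 [635. 232.] -65 [633. 209.] -60 [630. 187.] -55 [624. 164.] -50 [617. 143.] -45 [609. 122.] -40 [598. 102.] -35 [586.  83.] -30 [573.  65.] -25 [558.  49.] -20 [541.  34.] -15 [524.  21.]
```

View pics/i.png

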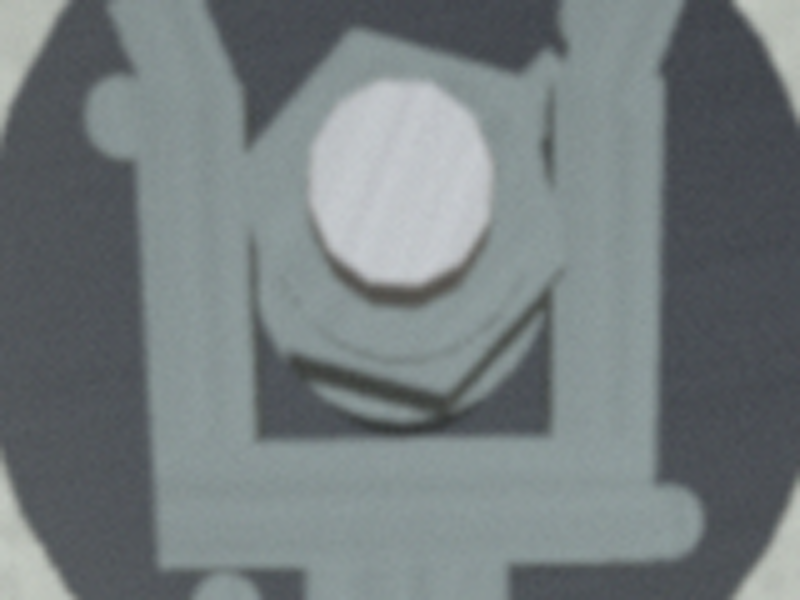

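The jaw is on the nut, with nut corners at crop (358,28), (522,75), (565,262), (443,398), (290,355) and (245,150). The tab peeks out near (552,50). Computing the nut angle.

Run:
```python
from h import *
d=np.load("w3.npz"); c=(d["K"],d["R"],d["t"])
P=np.array([ray("w",(197+x/5,0+y/5),.068,c)[:2] for x,y in [(358,28),(522,75),(565,262),(443,398),(290,355),(245,150)]])
m=P.mean(0); q=P-m; a=np.degrees(np.arctan2(q[:,1],q[:,0])); print(m,np.hypot(*q.T).round(4),a.round(1),(a%60).round(1))
for x,y in [(552,50)]:
  T=ray("w",(197+x/5,y/5),.05,c)[:2]-[.5506,.0396];print(np.hypot(*T),np.degrees(np.arctan2(T[1],T[0])))
```

```text
[0.55015055 0.03897155] [0.0169 0.0169 0.0167 0.0175 0.0174 0.0167] [  30.9  -27.4  -89.2 -151.1  153.9   85.8] [30.9 32.6 30.8 28.9 33.9 25.8]
0.02552379003680869 -24.12147715967101
```

Nut has turned about 40° (collar ≈ 47°) because of jaw play. It is now engaged, so continue 17° more.

{"api": "play_rows", "payload": {
  "translation": [
    [0.005,-0.174,0],
    [0.005,-0.174,0],
    [0.005,-0.174,0],
    [0.005,-0.174,0],
    [0.005,-0.174,0],
    [0,0,0],
    [0,0,0]
  ],
  "twist": [
    [0,0,0.6],
    [0,0,0.6],
    [0,0,0.6],
    [0,0,0.6],
    [0,0,0.6],
    [0,0,0],
    [0,0,0]
  ],
  "gripper": [-1,-1,-1,-1,-1,-1,-1]
}}

```text
time: 17.35
tool_pos: [0.4341, 0.0409, 0.2586]
ee_rot: [3.139, -0.002, -0.019]
wrist_force: [2.7, -3.9, -1.2]
width: 0.0153
finger_force: 30.0
```

```bash
python3 s.py; python3 n.py;python3 - <<'E'
from h import *
im=robot.snapshot("wrist"); c=cam("wrist"); np.savez("w4.npz",im=im,K=c[0],R=c[1],t=c[2])
cv2.imwrite("pics/j.png",cv2.resize(im[0:120,197:357,::-1],None,fx=5,fy=5,interpolation=cv2.INTER_CUBIC))
E
```

```text
17.35 [0.4341 0.0409 0.2586] [ 3.1386e+00 -1.5000e-03 -1.8900e-02] j6 1.555 F [ 2.7 -3.9 -1.2] T [-0.801 -0.349  0.213] 0.0153 30.0
nut in tool [np.float64(0.11651229203027487), np.float64(-0.0008665928542140088)] yaw -1.0835903284442345
```

View pics/j.png

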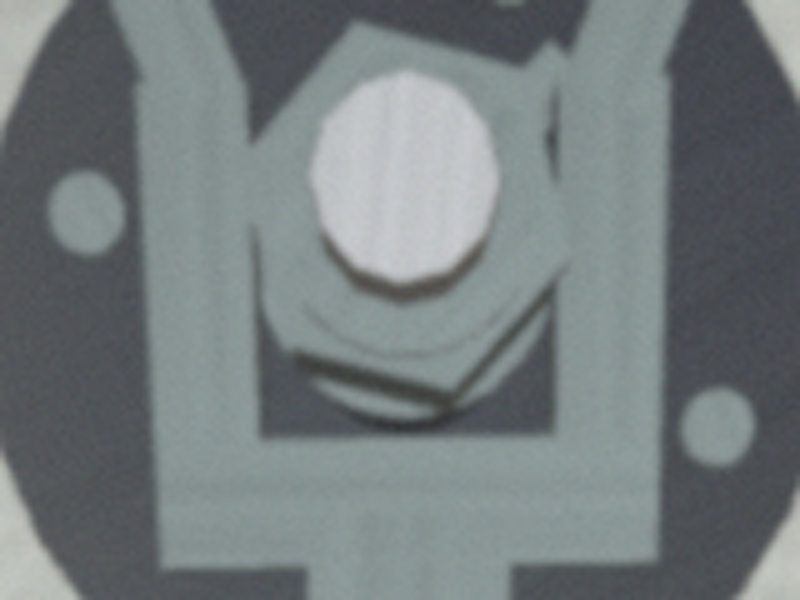

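Same engagement as before, nut moved rigidly with the wrench; corners (357,22), (525,68), (567,258), (450,392), (293,350), (249,142).

Run:
```python
from h import *
from scipy.optimize import least_squares
d=np.load("w4.npz"); c=(d["K"],d["R"],d["t"])
P=np.array([ray("w",(197+x/5,0+y/5),.068,c)[:2] for x,y in [(357,22),(525,68),(567,258),(450,392),(293,350),(249,142)]])
m=P.mean(0); q=P-m; a=np.degrees(np.arctan2(q[:,1],q[:,0])); print(m,np.hypot(*q.T).round(4),(a%60).round(1),(a%60).mean())
T=ray("w",(197+552/5,40/5),.05,c)[:2]-[.5506,.0396];print(np.hypot(*T),np.degrees(np.arctan2(T[1],T[0])))
# same tab-corner in the initial/after-finger pictures: left corner of tab tip at crop e (524,150)
```

```text
[0.55041622 0.03835734] [0.0169 0.0168 0.0166 0.0175 0.0174 0.0166] [15.4 15.9 13.3 13.4 17.2  8.2] 13.8973177718917
0.026382705160357563 -40.54839111778834
```

Collar ≈ 62–64°, well within range. Back off 6° within the play, then check and withdraw.

{"api": "play_rows", "payload": {
  "translation": [
    [0.004,0.152,0],
    [0.004,0.152,0],
    [0,0,0]
  ],
  "twist": [
    [0,0,-0.52],
    [0,0,-0.52],
    [0,0,0]
  ],
  "gripper": [-1,-1,-1]
}}

```text
time: 17.7
tool_pos: [0.4345, 0.0292, 0.2586]
ee_rot: [-3.141, -0.002, 0.083]
wrist_force: [3.0, -0.7, -2.7]
width: 0.0157
finger_force: 30.0
```

```bash
python3 s.py; python3 n.py
```

```text
17.7 [0.4345 0.0292 0.2586] [-3.1411e+00 -1.6000e-03  8.3100e-02] j6 1.424 F [ 3.  -0.7 -2.7] T [-0.087 -0.498  0.048] 0.0157 30.0
nut in tool [np.float64(0.11657245326449248), np.float64(-0.0007738542192340619)] yaw 4.758495170097718
```

{"api": "play_rows", "payload": {
  "translation": [
    [-0.15,0,0],
    [-0.25,0,0],
    [-0.3,0,0],
    [-0.4,0,0],
    [-0.5,0,0],
    [0,0,0],
    [0,0,0]
  ],
  "twist": [
    [0,0,0],
    [0,0,0],
    [0,0,0],
    [0,0,0],
    [0,0,0],
    [0,0,0],
    [0,0,0]
  ],
  "gripper": [-1,-1,-1,-1,-1,-1,-1]
}}

```text
time: 18.4
tool_pos: [0.3699, 0.0245, 0.258]
ee_rot: [-3.141, 0.0, 0.083]
wrist_force: [0.8, -0.0, -0.5]
width: 0.0158
finger_force: 30.0
```

```bash
python3 s.py
python3 - <<'E'
from h import *
x,f,im,c=hexfit(); print(x,f)
u,v=px("w",[.5506,.0396,.068],c); print(u,v)
E
```

```text
18.4 [0.3699 0.0245 0.258 ] [-3.1411e+00  4.0000e-04  8.2600e-02] j6 1.401 F [ 0.8 -0.  -0.5] T [ 0.065  0.162 -0.062] 0.0158 30.0
[0.544 0.03  0.   ] -0.0
278.7756214480236 -124.56652729597376
```

{"api": "play_rows", "payload": {
  "translation": [
    [0,0,0],
    [0,0.97,0],
    [0,0.97,0],
    [0.54,0.97,0],
    [0.54,0.97,0],
    [0.54,0.97,0],
    [0.54,0.97,0],
    [0.54,0.97,0]
  ],
  "twist": [
    [0,0,0.66],
    [0,0,0],
    [0,0,0],
    [0,0,0],
    [0,0,0],
    [0,0,0],
    [0,0,0],
    [0,0,0]
  ],
  "gripper": [-1,-1,-1,-1,-1,-1,-1,-1]
}}

```text
time: 19.25
tool_pos: [0.4843, -0.2474, 0.2577]
ee_rot: [-3.141, 0.0, 0.016]
wrist_force: [0.3, 0.2, -1.5]
width: 0.0152
finger_force: 30.0
```

{"api": "play_rows", "payload": {
  "translation": [
    [0,0,0],
    [0,0,0.5],
    [0,0,0.4],
    [0,0,0.15],
    [0,0,0],
    [0,0,0]
  ],
  "twist": [
    [0,0,0],
    [0,0,0],
    [0,0,0],
    [0,0,0],
    [0,0,0],
    [0,0,0]
  ],
  "gripper": [-1,-1,-1,-1,-1,-1]
}}

```text
time: 19.85
tool_pos: [0.4833, -0.2452, 0.2169]
ee_rot: [3.141, -0.001, 0.017]
wrist_force: [0.0, 0.4, -1.5]
width: 0.0157
finger_force: 30.0
```

```bash
python3 s.py
```

```text
19.85 [ 0.4833 -0.2452  0.2169] [ 3.1412e+00 -8.0000e-04  1.7200e-02] j6 0.979 F [ 0.   0.4 -1.5] T [ 0.048  0.157 -0.009] 0.0157 30.0
```

{"api": "play_rows", "payload": {
  "translation": [
    [0,0,0.1],
    [0,0,0.08],
    [0,0,0],
    [0,0,0]
  ],
  "twist": [
    [0,0,0],
    [0,0,0],
    [0,0,0],
    [0,0,0]
  ],
  "gripper": [-1,-1,-1,-1]
}}

```text
time: 20.25
tool_pos: [0.4832, -0.2455, 0.2098]
ee_rot: [3.141, -0.002, 0.017]
wrist_force: [0.7, -0.4, 0.1]
width: 0.0157
finger_force: 30.0
```

```bash
python3 s.py
```

```text
20.25 [ 0.4832 -0.2455  0.2098] [ 3.1407e+00 -1.8000e-03  1.6700e-02] j6 0.979 F [ 0.7 -0.4  0.1] T [ 0.042 -0.219  0.051] 0.0157 30.0
```

{"api": "play_rows", "payload": {
  "translation": [
    [0,0,0],
    [0,0,0],
    [0,0,0],
    [0,0,0],
    [0,0,-0.5],
    [0,0,-1],
    [0,0,-1],
    [0,0,0]
  ],
  "twist": [
    [0,0,0],
    [0,0,0],
    [0,0,0],
    [0,0,0],
    [0,0,0],
    [0,0,0],
    [0,0,0],
    [0,0,0]
  ],
  "gripper": [-0.2,0,0,0,0,0.5,1,1]
}}

```text
time: 21.05
tool_pos: [0.4843, -0.2462, 0.3163]
ee_rot: [3.134, -0.011, 0.017]
wrist_force: [-0.2, -0.3, 0.8]
width: 0.0675
finger_force: 0.0
```

{"api": "play_rows", "payload": {
  "translation": [
    [0.22,-0.89,0],
    [0.22,-0.89,0],
    [0.22,-0.89,0],
    [0.22,-0.89,0],
    [0.22,-0.89,0],
    [0.22,-0.89,0],
    [0.22,-0.89,0],
    [0.22,-0.89,0]
  ],
  "twist": [
    [0,0,0],
    [0,0,0],
    [0,0,0],
    [0,0,0],
    [0,0,0],
    [0,0,0],
    [0,0,0],
    [0,0,0]
  ],
  "gripper": [1,1,1,1,1,1,1,1]
}}

```text
time: 21.85
tool_pos: [0.5484, 0.0421, 0.3082]
ee_rot: [3.142, 0.001, 0.017]
wrist_force: [1.1, 0.1, -0.1]
width: 0.0939
finger_force: 0.0
```

{"api": "play_rows", "payload": {
  "translation": [
    [0,0,0],
    [0,0,0],
    [0,0,0]
  ],
  "twist": [
    [0,0,0],
    [0,0,0],
    [0,0,0]
  ],
  "gripper": [1,1,1]
}}

```text
time: 22.15
tool_pos: [0.5483, 0.0398, 0.3086]
ee_rot: [3.141, 0.001, 0.016]
wrist_force: [0.8, -0.5, -0.5]
width: 0.094
finger_force: 0.0
```

```bash
python3 s.py
python3 - <<'E'
from h import *
x,f,im,c=hexfit(); print(x,f)
u,v=px("w",[x[0],x[1],.068],c).astype(int)
A=cv2.resize(im[v-50:v+50,u-60:u+60],(480,400),interpolation=cv2.INTER_CUBIC)
s=robot.snapshot("scene")[150:300,130:310]; S=cv2.resize(s,(320,267)); S=np.vstack([S,np.zeros((133,320,3),np.uint8)])
cv2.imwrite("pics/k.png",np.hstack([A,S])[:,:,::-1])
for a in range(-70,-19,5): print(a,((px("w",[.5506+.026*np.cos(np.radians(a)),.0395+.026*np.sin(np.radians(a)),.05],c)-[u-60,v-50])*4).round(),end=" ")
for k in ["wrench","jaw","can","tape","cases"]:
    for r in robot.spot_point(k,"scene")[:2]: print(k,np.round(r["centre"],3),round(r["score"],2))
E
```

```text
22.15 [0.5483 0.0398 0.3086] [3.1409e+00 1.0000e-03 1.6000e-02] j6 1.524 F [ 0.8 -0.5 -0.5] T [ 0.054  0.109 -0.006] 0.094 0.0
[ 0.5514119   0.03855734 14.17220438] -35.67574691772461
-70 [361. 138.] -65 [357. 128.] -60 [352. 118.] -55 [346. 108.] -50 [340. 100.] -45 [332.  91.] -40 [324.  83.] -35 [315.  76.] -30 [306.  70.] -25 [296.  65.] -20 [285.  60.] wrench [ 0.299 -0.341  0.001] 0.67
wrench [ 0.485 -0.24   0.006] 0.57
jaw [ 0.597 -0.24   0.012] 0.81
jaw [0.511 0.263 0.001] 0.7
can [ 0.73  -0.232 -0.001] 0.67
can [0.549 0.038 0.07 ] 0.35
tape [ 0.733  0.049 -0.004] 0.88
cases [0.511 0.263 0.001] 0.8
cases [ 0.593 -0.243  0.01 ] 0.25
```

View pics/k.png

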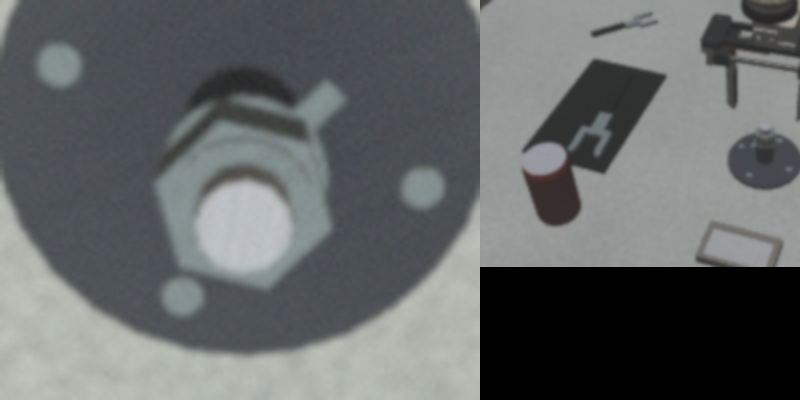

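The tab tip at (337,90) points to about −47°, i.e. the collar is about 63° from its start. The wrench lies flat on the mat and the other objects are where they were. Handing in.

```bash
python3 -c "
from bench import robot; print(robot.close_job())"
```

```text
the job is handed in; nothing more can be done
None
```

I ran the nut finger-tight, tightened it about one flat more with the wrench (collar about 63° from its start by camera), laid the wrench flat on its mat and left the cases, cassette and can in place; the job is handed in, but no verdict was returned.

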